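# Sweep the cut potato off the board into the pan

### The job

With your fingers, sweep the four thick potato slices sideways across the chopping board and push them over its edge into the open steel pan that stands against the board. Slide the slices along the board, never pick them up, and let none fall beside the pan. Leave the salt shaker and the knife on the board undisturbed and both pans where they stand, and finish with the hand clear.

Things in the scene. Friction and masses are not known exactly. Their poses are not given: they have to be found in the camera images.
- board: Thick wooden chopping board, fixed to the table, 280 (x) by 320 (y) by 50 mm high, flat top at z = 50 mm. Origin at the centre of its underside, on the table. The two pans stand against its two 280 mm long sides (its +y and its -y side); which pan is on which side changes.
- pan: The OPEN rectangular stainless pan, 325 (x) by 176 (y) by 40 mm high over its flat flange, loose, 0.75 kg. It stands on the table with a long side 3 mm from the board's +y or -y side and its axes parallel to the board's; its flange is 10 mm below the board's top. Flange 12 mm wide; walls slope in to a flat floor of about 290 by 140 mm, 3 mm above the table. Origin at the centre of its underside.
- covered_pan: A second pan of the same size, closed by a flat steel lid (top at 43 mm) with a wire handle that stands up to 67 mm above the table and is 100 mm long in x. It stands against the other side of the board. Leave it. Origin at the centre of its underside.
- slice1: Thick slice of peeled potato, pale yellow: a disc with eight flats round its upright side, 36 mm across the flats (39 mm over the corners) and 18 mm high, 15 to 31 g, lying flat on the board, turned any way. Origin at its centre, half-way up. At the start two slices lie in a row nearer the robot (along the board's y, about x = -92 mm from the board's centre) and two in a row farther away (about x = +48 mm), 90 to 210 mm apart in a row.
- slice2: Thick slice of peeled potato, pale yellow: a disc with eight flats round its upright side, 36 mm across the flats (39 mm over the corners) and 18 mm high, 15 to 31 g, lying flat on the board, turned any way. Origin at its centre, half-way up.
- slice3: Thick slice of peeled potato, pale yellow: a disc with eight flats round its upright side, 36 mm across the flats (39 mm over the corners) and 18 mm high, 15 to 31 g, lying flat on the board, turned any way. Origin at its centre, half-way up.
- slice4: Thick slice of peeled potato, pale yellow: a disc with eight flats round its upright side, 36 mm across the flats (39 mm over the corners) and 18 mm high, 15 to 31 g, lying flat on the board, turned any way. Origin at its centre, half-way up.
- shaker_center (a point): Stainless salt shaker standing on the board between the two rows, 36 mm in diameter, 50 mm high, 0.11 kg. Leave it. The point is its centre, half-way up.
- knife: Kitchen knife lying flat on the board along its far (+x) edge, black handle towards -y, blade towards +y; about 240 mm long, 30 mm wide, handle 15 mm thick, blade 3 mm. Leave it. Origin on the board's top where the blade leaves the handle: the handle reaches 120 mm to its -y, the blade 120 mm to its +y, and in x it reaches 17 mm either way.
Not all that is in view belongs to the job. What is shaped like the slice4 but red or turquoise is not meant.

How it is judged:
At the end, for the whole second after the job is handed in: All four slices are and stay inside the open pan (centres within its walls and below its flange); the shaker and the knife are within 15 mm and both pans within 20 mm of where they stood (x of slice1 in the frame of pan between -0.15 and 0.15 m and y of slice1 in the frame of pan between -0.078 and 0.078 m and z of each of slice1, slice2, slice3, slice4 in the frame of pan below 0.04 m and x of slice2 in the frame of pan between -0.15 and 0.15 m and y of slice2 in the frame of pan between -0.078 and 0.078 m and x of slice3 in the frame of pan between -0.15 and 0.15 m and y of slice3 in the frame of pan between -0.078 and 0.078 m and x of slice4 in the frame of pan between -0.15 and 0.15 m and y of slice4 in the frame of pan between -0.078 and 0.078 m and distance of each of shaker_center, knife from where it was at the start of the episode below 0.015 m and distance of each of pan, covered_pan from where it was at the start of the episode below 0.02 m); the robot touches nothing.
It fails at once if a slice is picked up: its centre rises more than 38 mm above the board's top (height (world z) of any of slice1, slice2, slice3, slice4 above 0.088 m).
It fails at once if a slice falls on the table beside the pan ((height (world z) of slice1 below 0.03 m and not (x of slice1 in the frame of pan between -0.17 and 0.17 m and y of slice1 in the frame of pan between -0.094 and 0.094 m and z of slice1 in the frame of pan below 0.1 m)) or (height (world z) of slice2 below 0.03 m and not (x of slice2 in the frame of pan between -0.17 and 0.17 m and y of slice2 in the frame of pan between -0.094 and 0.094 m and z of slice2 in the frame of pan below 0.1 m)) or (height (world z) of slice3 below 0.03 m and not (x of slice3 in the frame of pan between -0.17 and 0.17 m and y of slice3 in the frame of pan between -0.094 and 0.094 m and z of slice3 in the frame of pan below 0.1 m)) or (height (world z) of slice4 below 0.03 m and not (x of slice4 in the frame of pan between -0.17 and 0.17 m and y of slice4 in the frame of pan between -0.094 and 0.094 m and z of slice4 in the frame of pan below 0.1 m))).
It fails at once if the salt shaker is shoved more than 15 mm or tipped (distance of shaker_center from where it was at the start of the episode above 0.015 m or angle between shaker_center's own z axis and vertical above 0.4 rad).
It fails at once if the knife is shoved more than 15 mm (distance of knife from where it was at the start of the episode above 0.015 m).
It fails at once if a pan is shoved more than 20 mm (distance of any of pan, covered_pan from where it was at the start of the episode above 0.02 m).
It also fails if it takes over 59 s, if anything falls off the work surface, if the arm or the gripper's body presses on something with over 40 N, if the wrist force passes 120 N, or if a joint passes its speed limit or range.

### The arm

A 6-joint arm with a two-finger parallel gripper is mounted at the origin on the work surface. World frame = base frame: x ahead of the robot, y to its left, z up, the work surface at z = 0. Lengths are in m, angles in rad, forces in N, time in s.
With the tool pointing down it reaches from about 0.225 to 0.725 m from the base axis. Payload 3.1 kg.
Tool frame: the origin (TCP) lies at the centre of the arm's flange, where the gripper is bolted on; the fingertips stand bot.tcp_to_tips ahead of it and the grasp point (between the pads) lies 155 mm ahead of it (bot.tcp_to_tips is the distance from the TCP to the fingertips, in m); y points along the fingers, z is the direction in which the jaws open and shut, and the axes are right-handed (so a half turn about y gives the same grasp; the last joint's range is limited). The gripper opens to 85 mm and grips with 20 to 120 N. Pads are 22 mm wide; open, the fingers measure 114 mm over their backs; the gripper's body (76 mm by 85 mm) begins 54 mm behind the grasp point. The pads swing forward as they close: fully open they stand 13 mm farther back than shut.
Start: joints at [-1.248, 0.048, 0.099, 1.622, 0, 1.443], TCP at [0.229, -0.473, 0.405] pointing down, gripper open.
Joint ranges: [-2.91, 2.91], [-0.99, 1.94], [-1.21, 1.42], [-2.12, 2.29], [-1.49, 1.47], [-3.14, 3.14]. Speed limits (rad/s): [2.79, 2.79, 3.14, 3.14, 3.14, 3.14].

### API

Orientations are given as a unit quaternion [x, y, z, w].
In Python, from station import bot gives the robot as it stands.
- The arm moves only by the tool carry_out, never from a script. Its arguments are lists of equal length, an entry for each row: "dp": the shift along the world's x, y, z in mm, a list of three; "turn": the turn, a rotation vector about the world's x, y, z in rad, a list of three; "fingers": the closure, from -1 (fully open) to 1 (shut). In form: {"dp": [[dx, dy, dz], ...], "turn": [[rx, ry, rz], ...], "fingers": [fingers, ...]}. A call has 1 to 8 rows; each row is the pose to reach, as a shift and turn from the pose measured when the call began; what a row does not reach only later rows make up. A row lasts 1/12 s, in which the tool goes at most 41.7 mm and 7.16 degrees, less where a joint would pass 70% of its speed; a pose out of reach is approached as far as the arm can. A call with a gripper value outside its range is refused whole. The fingers move at their own pace and stop on an object; "grip_force" is the grip in N (left out, the last holds). Time passes only in rows, so rows that repeat a pose let the fingers close. It gives the time, the measured TCP pose, the force and the opening at its end, in the units of the state.
- bot.state(): the state, without advancing time (a new reading comes with each control period).
- bot.grab_frame(name): name is "scene" or "top" or "wrist"; returns a dict with "frame" (420x560x3 uint8, red, green, blue), "mtx" (3x3 intrinsics, pixels), "camera_from_world" (4x4, takes a point from world to camera coordinates). Camera axes: x right, y down, z forward; pixel columns grow to the right and rows downward; lengths in m; the calibration is good to about 2 mm. A picture is of the moment at which its call begins. There is no depth.
- bot.hand_in(): hands the job in, once; it reports no verdict.
The state is a dict: "t": time; "qpos": joint angles; "dq": joint speeds; "joint_efforts": joint torques, N m; "tcp_pos": TCP position; "orientation": TCP orientation; "wrist_force": force on the tool from outside, world axes, zero at the start; "moment": the same for the moment, N m; "finger_gap": finger opening in m.
Only numpy, scipy, OpenCV 4.12 (cv2) and the standard library are available. Lean on these libraries where they do the work, as an engineer would, in place of code of your own. Each camera call takes 0.05 s, during which the arm holds its last target.

## Working session

There is one attempt and no reset: what is moved stays moved. The work goes in short steps, Python scripts to look and compute and a tool call to move; the robot and the scene stay as the last step left them, time stands still between calls to the robot, and variables do not carry over. Pictures are saved under pics/ and viewed, and the job is handed in when it is done.

Besides the shell and the picture viewer there is one more tool, called after ">>>" as a command line: name --argument value ..., lists and objects as JSON in quotes. carry_out: Moves the arm, as the interface text tells. Its arguments: {"type":"object","properties":{"dp":{"type":"array"},"turn":{"type":"array"},"fingers":{"type":"array"},"grip_force":{"type":"number"}},"required":["dp","turn","fingers"]}

```bash
mkdir -p pics; ls; python3 - <<'E'
from station import bot
import cv2
print(bot.tcp_to_tips); print(bot.state())
for n in ["top","scene"]:
    f=bot.grab_frame(n); cv2.imwrite(f"pics/{n}0.png",f["frame"][:,:,::-1]); print(n,f["mtx"].tolist(),f["camera_from_world"].round(4).tolist())
E
```

```text
pics
0.1734
{'t': 0.0, 'qpos': array([-1.24782118e+00,  4.87299432e-02,  9.75743738e-02,  1.62199379e+00,
       -1.99748713e-05,  1.44300680e+00]), 'dq': array([-0.0003107 ,  0.00010208, -0.00200891, -0.00098084, -0.00098711,
        0.00108953]), 'joint_efforts': array([ 2.11761308e-04, -3.38785279e+01,  3.20012999e+01,  2.03959696e-02,
       -1.16624865e-04, -2.52025579e-06]), 'tcp_pos': array([ 0.22864164, -0.47236199,  0.40351574]), 'orientation': array([-0.15811154,  0.69004995, -0.6883954 ,  0.15793536]), 'wrist_force': array([-0.01737796, -0.57726711,  0.15330915]), 'moment': array([ 0.02017136, -0.02142596,  0.02522623]), 'finger_gap': 0.08537351861955032}
top [[534.9918262257584, 0.0, 280.80276175854533], [0.0, 534.9918262257584, 207.72197285638245], [0.0, 0.0, 1.0]] [[0.0275, -0.9987, 0.0422, -0.0254], [-0.986, -0.0341, -0.1635, 0.6265], [0.1647, -0.0371, -0.9856, 0.9972], [0.0, 0.0, 0.0, 1.0]]
scene [[536.5883885935247, 0.0, 271.790976223842], [0.0, 536.5883885935247, 208.45648171093035], [0.0, 0.0, 1.0]] [[-0.5944, 0.8041, -0.0144, 0.3435], [0.6494, 0.4693, -0.5984, -0.3668], [-0.4744, -0.3651, -0.8011, 1.3895], [0.0, 0.0, 0.0, 1.0]]
```

View pics/top0.png

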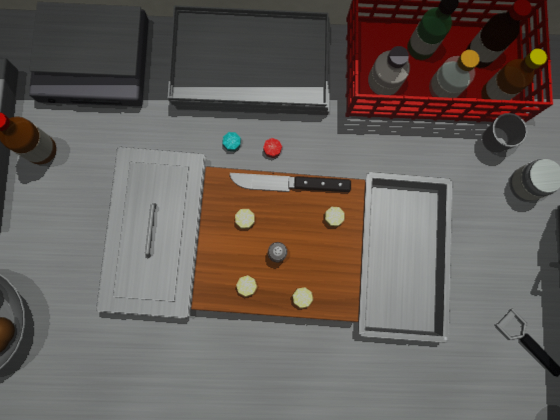

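View pics/scene0.png

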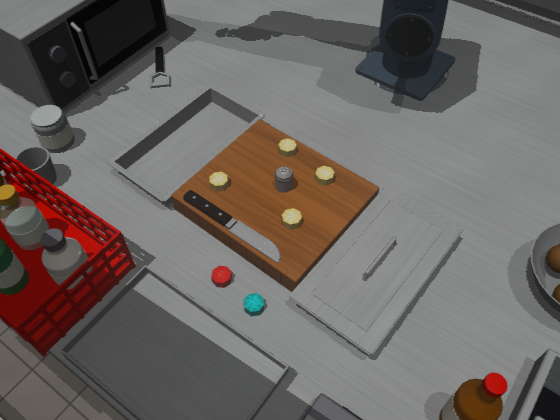

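The top view shows the open pan on the right (-y) and the covered pan on the left (+y). The slices are at about (245,218), (335,216), (246,286) and (303,298), the shaker at (278,252), and the knife along the far edge.

```bash
cat > h.py <<'E'
import numpy as np, cv2
from station import bot
def ray(f,u,v,z):
    K=f["mtx"];T=f["camera_from_world"];R=T[:3,:3];t=T[:3,3]
    d=R.T@np.linalg.inv(K)@np.array([u,v,1.]);c=-R.T@t
    return c+d*(z-c[2])/d[2]
def slices(f,z=0.068):
    hsv=cv2.cvtColor(f["frame"],cv2.COLOR_RGB2HSV)
    m=cv2.inRange(hsv,(22,40,150),(38,200,255))
    n,l,s,c=cv2.connectedComponentsWithStats(m)
    return [(c[i].round(1),s[i][4],(ray(f,*c[i],z)*1000).round(1)) for i in range(1,n) if s[i][4]>60]
E
python3 - <<'E'
from h import *
for n in ["top","scene"]:
    f=bot.grab_frame(n)
    for x in slices(f): print(n,*x)
    if n=="top":
        hsv=cv2.cvtColor(f["frame"],cv2.COLOR_RGB2HSV)
        m=cv2.inRange(hsv,(5,120,50),(18,255,255)); n_,l,s,c=cv2.connectedComponentsWithStats(m)
        i=1+np.argmax(s[1:,4]); cs=cv2.findContours((l==i).astype('uint8'),0,2)[0]
        cs=max(cs,key=cv2.contourArea); h=cv2.convexHull(cs); r=cv2.approxPolyDP(h,6,True)[:,0]
        for p in r: print("board",p,(ray(f,*p,.05)*1000).round())
        for nm,p,z in [("shakertop",(278,250),.1),("knife",(290,183),.06),("knife end",(351,184),.06),("tip",(231,175),.053),("hand lo",(351,191),.06),("blade lo",(250,190),.053)]: print(nm,(ray(f,*p,z)*1000).round())
        for p in [(369,175),(451,178),(447,340),(361,335)]: print("pan",(ray(f,*p,.04)*1000).round())
        big=cv2.resize(f["frame"][150:350,190:460],None,fx=2.9,fy=2.9,interpolation=cv2.INTER_CUBIC); cv2.imwrite("pics/crop0.png",big[:,:,::-1])
    else: print((ray(f,284,170,.1)*1000).round())
E
```

```text
top [334.9 215.5] 145 [ 612.7 -110.5   68. ]
top [244.1 217.9] 160 [602.2  64.5  68. ]
top [245.9 285.6] 197 [473.7  56.1  68. ]
top [302.5 297. ] 213 [455.4 -50.9  68. ]
board [206 167] [704. 144.  50.]
board [364 180] [ 689. -171.   50.]
board [357 321] [ 413. -158.   50.]
board [191 308] [429. 159.  50.]
shakertop [540.  -1. 100.]
knife [676. -22.  60.]
knife end [ 678. -143.   60.]
tip [689.  94.  53.]
hand lo [ 664. -143.   60.]
blade lo [660.  56.  53.]
pan [ 702. -183.   40.]
pan [ 702. -350.   40.]
pan [ 381. -335.   40.]
pan [ 387. -167.   40.]
scene [286.9 144.7] 162 [455.2 -49.6  68. ]
scene [324.4 172.5] 178 [473.9  57.   68. ]
scene [218.1 178.3] 171 [ 612.1 -108.6   68. ]
scene [291.3 215.9] 211 [602.2  65.4  68. ]
[539.   3. 100.]
```

View pics/crop0.png

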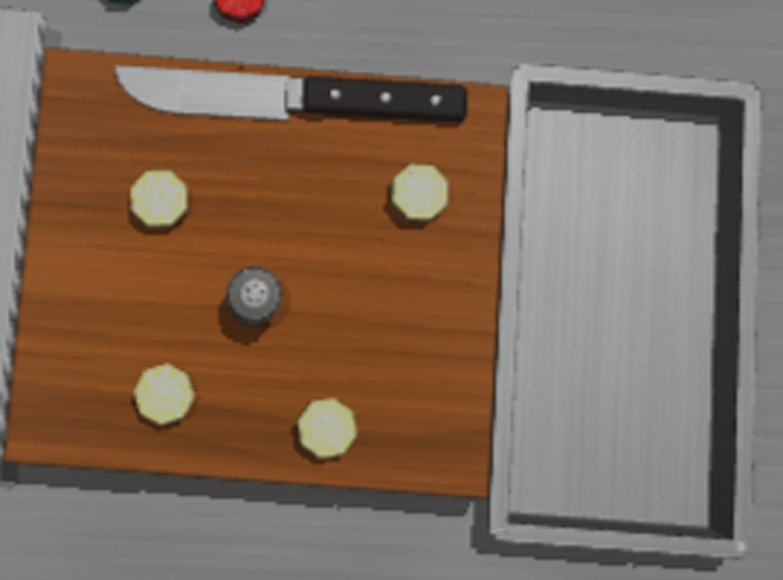

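```bash
python3 - <<'E'
from h import *
from scipy.spatial.transform import Rotation as R
s=bot.state(); print(s["t"],s["tcp_pos"]); M=R.from_quat(s["orientation"]).as_matrix(); print(M.round(3))
print(np.degrees(np.arctan2(M[1,2],M[0,2])))
f=bot.grab_frame("wrist"); cv2.imwrite("pics/w0.png",f["frame"][:,:,::-1])
E
```

```text
0.2 [ 0.22866836 -0.47243807  0.40395269]
[[-0.9   -0.     0.436]
 [-0.436  0.001 -0.9  ]
 [-0.    -1.    -0.001]]
-64.17180204811162
```

View pics/w0.png

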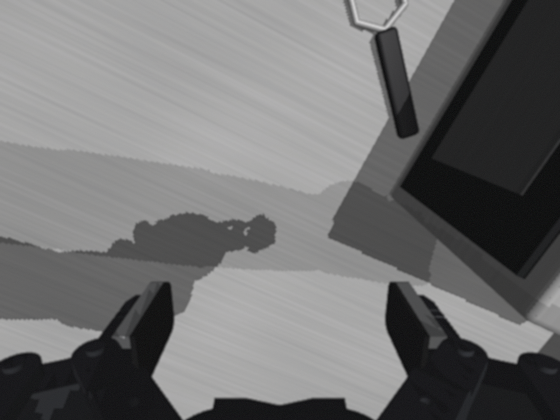

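>>> carry_out --dp '[[17,35,0],[34,70,0],[51,105,0],[68,140,0],[85,175,0],[102,210,0],[119,245,0],[136,280,0]]' --turn '[[0,0,0.12],[0,0,0.24],[0,0,0.36],[0,0,0.48],[0,0,0.6],[0,0,0.72],[0,0,0.84],[0,0,0.96]]' --fingers '[0.4,0.4,0.4,0.4,0.4,0.4,0.4,0.4]'

```text
t: 0.92
tcp_pos: [0.365, -0.1907, 0.4042]
orientation: [-0.46, 0.537, -0.537, 0.46]
wrist_force: [1.0, 0.2, -0.2]
finger_gap: 0.0259
```

>>> carry_out --dp '[[15,30,-5],[30,60,-15],[45,92,-30],[60,124,-45],[75,155,-60],[90,183,-80],[90,183,-104],[90,183,-104]]' --turn '[[0,0,0.07],[0,0,0.13],[0,0,0.13],[0,0,0.13],[0,0,0.13],[0,0,0.13],[0,0,0.13],[0,0,0.13]]' --fingers '[0.4,0.4,0.4,0.4,0.4,0.4,0.4,0.4]'

```text
t: 1.58
tcp_pos: [0.4533, -0.0057, 0.2949]
orientation: [-0.497, 0.508, -0.502, 0.493]
wrist_force: [-0.2, 0.9, -1.4]
finger_gap: 0.0256
```

```bash
python3 - <<'E'
from h import *
for n in ["wrist","scene"]:
    f=bot.grab_frame(n); cv2.imwrite(f"pics/{n}1.png",f["frame"][:,:,::-1])
E
```

```text
(no output)
```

View pics/wrist1.png

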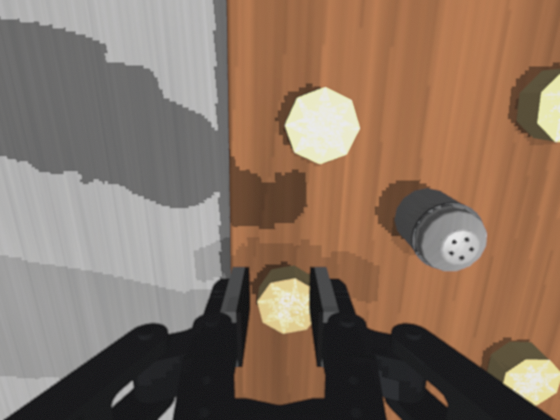

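View pics/scene1.png

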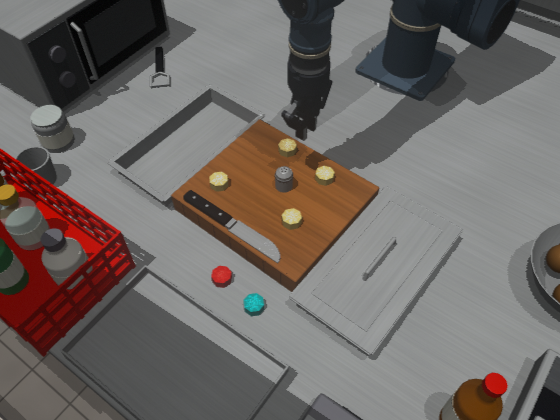

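>>> carry_out --dp '[[0,0,-20],[1,-1,-40],[1,-2,-55],[1,-2,-62],[1,-2,-62],[1,-2,-62]]' --turn '[[0,0,0],[0,0,0],[0,0,0],[0,0,0],[0,0,0],[0,0,0]]' --fingers '[0.4,0.4,0.4,0.4,0.4,0.4]'

```text
t: 2.18
tcp_pos: [0.4556, -0.0103, 0.2387]
orientation: [-0.494, 0.507, -0.506, 0.493]
wrist_force: [0.3, -0.5, 1.0]
finger_gap: 0.0254
```

```bash
python3 - <<'E'
from h import *
f=bot.grab_frame("top"); cv2.imwrite(f"pics/t2.png",cv2.resize(f["frame"][150:350,190:460],None,fx=2.9,fy=2.9)[:,:,::-1])
f=bot.grab_frame("scene"); cv2.imwrite(f"pics/s2.png",cv2.resize(f["frame"][60:210,180:390],None,fx=3.5,fy=3.5)[:,:,::-1])
s=bot.state();print(s["tcp_pos"],s["wrist_force"])
E
```

```text
[ 0.45607651 -0.01002222  0.2393092 ] [-0.43992134  0.24592479  1.5136307 ]
```

View pics/t2.png

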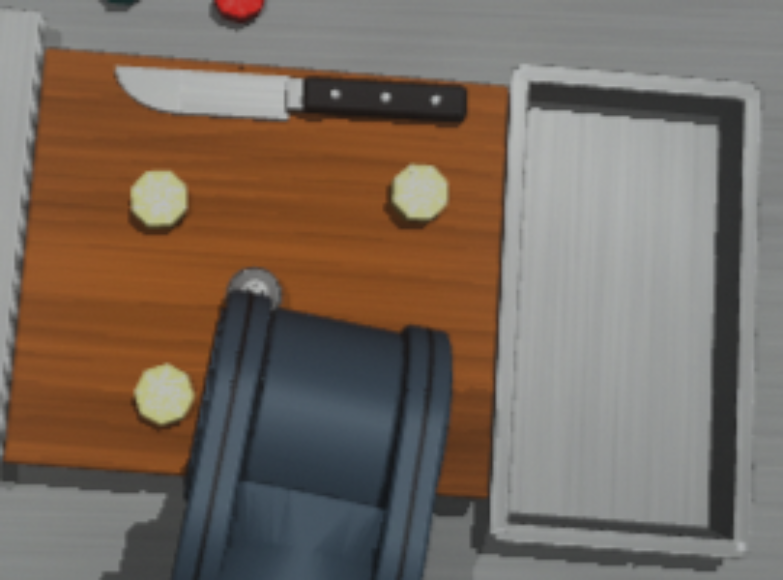

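View pics/s2.png

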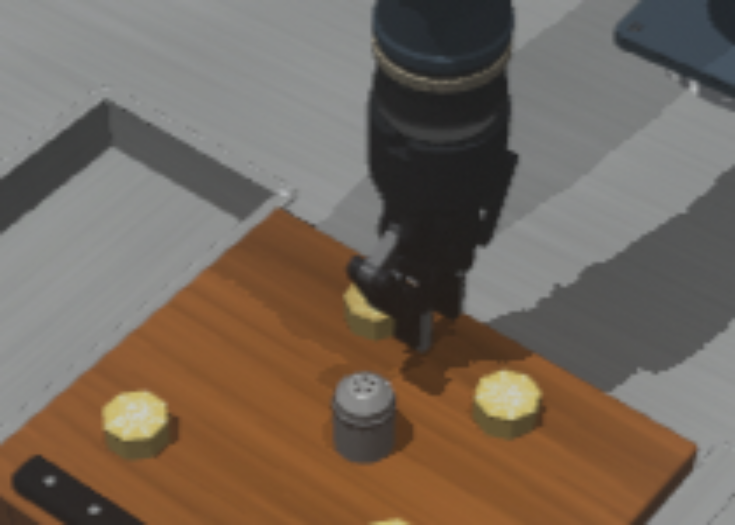

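>>> carry_out --dp '[[0,0,-6],[0,0,-10],[0,0,-10]]' --turn '[[0,0,0],[0,0,0],[0,0,0]]' --fingers '[0.4,0.4,0.4]'

```text
t: 2.53
tcp_pos: [0.4559, -0.01, 0.2289]
orientation: [-0.494, 0.506, -0.506, 0.493]
wrist_force: [0.3, 0.5, -0.1]
finger_gap: 0.0256
```

```bash
python3 - <<'E'
from h import *
f=bot.grab_frame("scene"); cv2.imwrite(f"pics/s3.png",cv2.resize(f["frame"][60:210,180:390],None,fx=3.5,fy=3.5)[:,:,::-1])
s=bot.state();print(s["tcp_pos"],s["wrist_force"])
E
```

```text
[ 0.45585254 -0.00994819  0.22893373] [0.17940295 0.03314462 0.00569272]
```

View pics/s3.png

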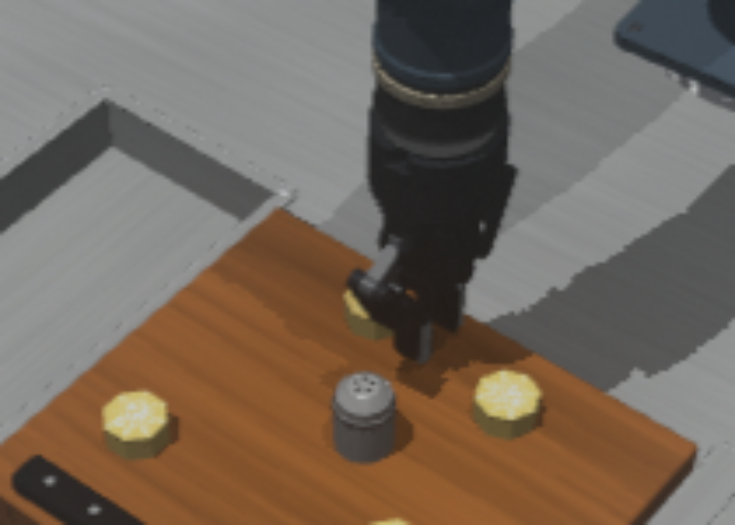

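>>> carry_out --dp '[[0,-8,0],[0,-18,0],[0,-28,0],[-2,-39,0],[-4,-50,0],[-6,-61,0],[-8,-72,0],[-10,-83,0]]' --turn '[[0,0,0],[0,0,0],[0,0,0],[0,0,0],[0,0,0],[0,0,0],[0,0,0],[0,0,0]]' --fingers '[0.4,0.4,0.4,0.4,0.4,0.4,0.4,0.4]'

```text
t: 3.25
tcp_pos: [0.4455, -0.0943, 0.229]
orientation: [-0.494, 0.507, -0.506, 0.493]
wrist_force: [0.9, 0.7, 0.8]
finger_gap: 0.0255
```

```bash
python3 - <<'E'
from h import *
f=bot.grab_frame("scene"); cv2.imwrite(f"pics/s4.png",cv2.resize(f["frame"][60:210,110:320],None,fx=3.5,fy=3.5)[:,:,::-1])
s=bot.state();print(s["tcp_pos"],s["wrist_force"])
for x in slices(f): print(x)
E
```

```text
[ 0.44543643 -0.09564712  0.22903399] [ 0.17001177 -2.1720412  -0.32962767]
(array([324.3, 172.5]), np.int32(183), array([474.,  57.,  68.]))
(array([218.1, 178.4]), np.int32(175), array([ 612.3, -108.3,   68. ]))
(array([291.2, 216. ]), np.int32(213), array([602.4,  65.4,  68. ]))
```

View pics/s4.png

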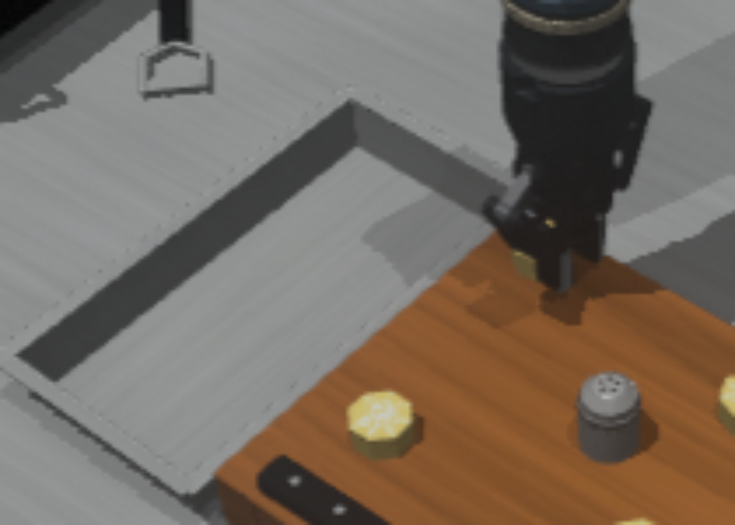

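>>> carry_out --dp '[[0,-10,0],[0,-20,0],[0,-30,0],[0,-40,0],[0,-50,0],[0,-60,0],[0,-70,0],[0,-72,0]]' --turn '[[0,0,0],[0,0,0],[0,0,0],[0,0,0],[0,0,0],[0,0,0],[0,0,0],[0,0,0]]' --fingers '[0.4,0.4,0.4,0.4,0.4,0.4,0.4,0.4]'

```text
t: 3.97
tcp_pos: [0.4455, -0.1693, 0.2291]
orientation: [0.494, -0.507, 0.508, -0.492]
wrist_force: [-0.5, 0.5, 0.5]
finger_gap: 0.0256
```

```bash
python3 - <<'E'
from h import *
f=bot.grab_frame("scene"); cv2.imwrite(f"pics/s5.png",cv2.resize(f["frame"][60:210,110:320],None,fx=3.5,fy=3.5)[:,:,::-1])
s=bot.state();print(s["tcp_pos"],s["wrist_force"])
for x in slices(f): print(x)
E
```

```text
[ 0.44549113 -0.16891995  0.22907048] [ 0.60244677 -0.03709933  0.62639958]
(array([324.4, 172.5]), np.int32(184), array([473.9,  57.1,  68. ]))
(array([218.1, 178.4]), np.int32(175), array([ 612.3, -108.3,   68. ]))
(array([291.2, 216. ]), np.int32(213), array([602.4,  65.4,  68. ]))
```

View pics/s5.png

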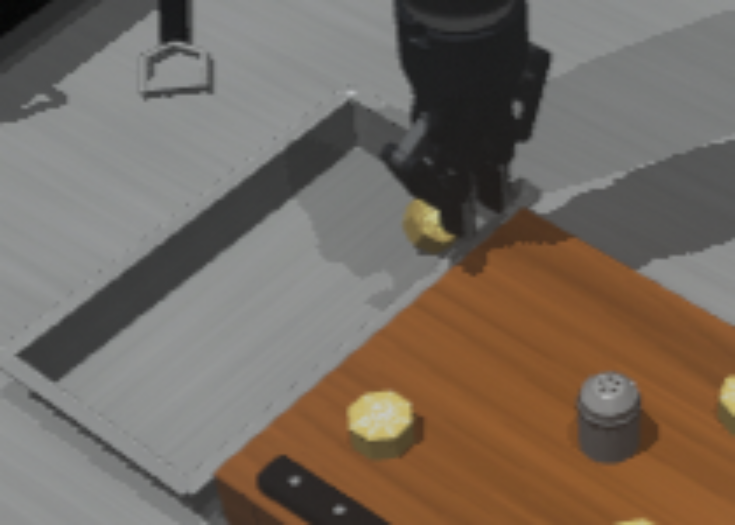

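>>> carry_out --dp '[[0,0,30],[0,0,65],[30,18,70],[62,37,70],[95,56,70],[128,75,70],[160,95,70],[167,102,70]]' --turn '[[0,0,0],[0,0,0],[0,0,0],[0,0,0],[0,0,0],[0,0,0],[0,0,0],[0,0,0]]' --fingers '[0.4,0.4,0.4,0.4,0.4,0.4,0.4,0.4]'

```text
t: 4.68
tcp_pos: [0.6159, -0.0639, 0.2976]
orientation: [0.494, -0.506, 0.506, -0.494]
wrist_force: [0.4, -0.5, -0.4]
finger_gap: 0.0256
```

```bash
python3 - <<'E'
from h import *
f=bot.grab_frame("scene"); cv2.imwrite(f"pics/s6.png",cv2.resize(f["frame"][60:210,110:320],None,fx=3.5,fy=3.5)[:,:,::-1])
s=bot.state();print(s["tcp_pos"],s["wrist_force"])
for x in slices(f): print(x)
E
```

```text
[ 0.61517256 -0.06364978  0.29772825] [ 1.58664281  0.31096832 -0.55433764]
(array([326.1, 173.9]), np.int32(124), array([475. ,  61.9,  68. ]))
(array([217.3, 179.2]), np.int32(148), array([ 614.7, -108.3,   68. ]))
(array([291.2, 215.9]), np.int32(213), array([602.3,  65.4,  68. ]))
```

View pics/s6.png

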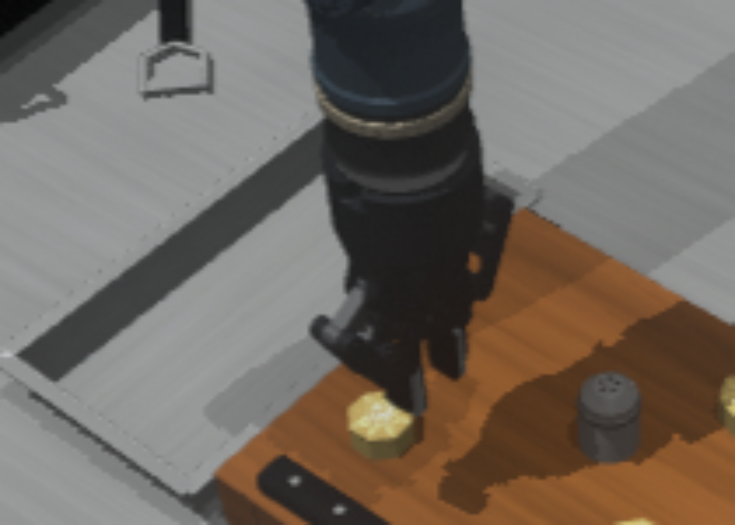

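>>> carry_out --dp '[[-3,-4,-20],[-3,-4,-40],[-3,-4,-55],[-3,-4,-64],[-3,-4,-69],[-3,-4,-69],[-3,-4,-69]]' --turn '[[0,0,0],[0,0,0],[0,0,0],[0,0,0],[0,0,0],[0,0,0],[0,0,0]]' --fingers '[0.4,0.4,0.4,0.4,0.4,0.4,0.4]'

```text
t: 5.32
tcp_pos: [0.6121, -0.0679, 0.2294]
orientation: [0.494, -0.506, 0.506, -0.494]
wrist_force: [0.9, -0.3, 0.4]
finger_gap: 0.0258
```

```bash
python3 - <<'E'
from h import *
f=bot.grab_frame("scene"); cv2.imwrite(f"pics/s7.png",cv2.resize(f["frame"][60:210,110:320],None,fx=3.5,fy=3.5)[:,:,::-1])
s=bot.state();print(s["tcp_pos"],s["wrist_force"])
f=bot.grab_frame("top"); cv2.imwrite(f"pics/t7.png",cv2.resize(f["frame"][150:350,190:460],None,fx=2.9,fy=2.9)[:,:,::-1])
E
```

```text
[ 0.61244161 -0.0679191   0.2300437 ] [-0.63011229 -0.17342539 -0.10164071]
```

View pics/s7.png

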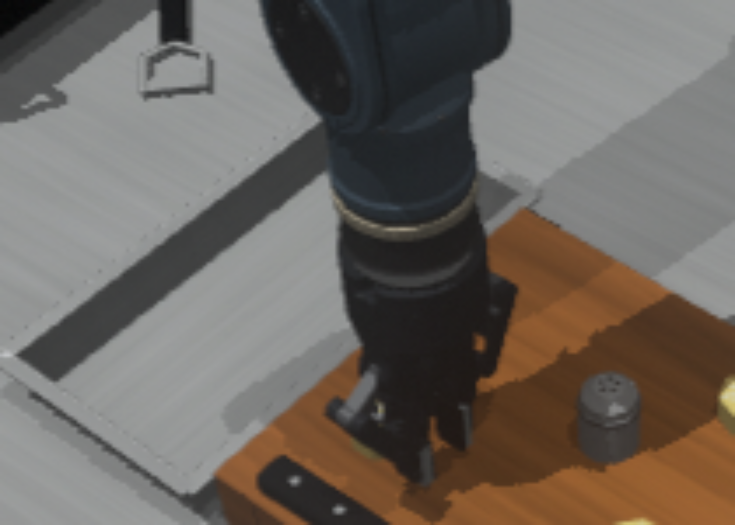

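View pics/t7.png

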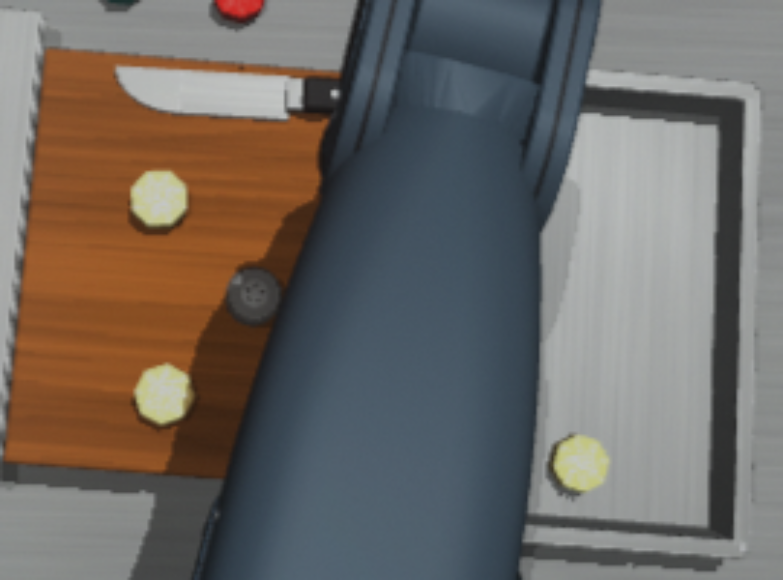

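>>> carry_out --dp '[[0,-8,0],[0,-17,0],[0,-27,0],[0,-37,0],[0,-47,0],[1,-57,0],[2,-67,0],[4,-77,0]]' --turn '[[0,0,0],[0,0,0],[0,0,0],[0,0,0],[0,0,0],[0,0,0],[0,0,0],[0,0,0]]' --fingers '[0.4,0.4,0.4,0.4,0.4,0.4,0.4,0.4]'

```text
t: 6.08
tcp_pos: [0.6166, -0.1462, 0.2302]
orientation: [0.494, -0.506, 0.507, -0.494]
wrist_force: [-0.8, 0.4, 0.3]
finger_gap: 0.0254
```

>>> carry_out --dp '[[1,-8,0],[2,-16,0],[2,-24,0],[2,-32,0],[2,-34,0],[2,-34,0]]' --turn '[[0,0,0],[0,0,0],[0,0,0],[0,0,0],[0,0,0],[0,0,0]]' --fingers '[0.4,0.4,0.4,0.4,0.4,0.4]'

```text
t: 6.58
tcp_pos: [0.6185, -0.1809, 0.2301]
orientation: [0.494, -0.506, 0.507, -0.494]
wrist_force: [0.7, -0.5, 0.7]
finger_gap: 0.0258
```

```bash
python3 - <<'E'
from h import *
f=bot.grab_frame("scene"); cv2.imwrite(f"pics/s8.png",cv2.resize(f["frame"][60:210,110:320],None,fx=3.5,fy=3.5)[:,:,::-1])
s=bot.state();print(s["tcp_pos"],s["wrist_force"])
E
```

```text
[ 0.61850107 -0.18044124  0.23017354] [-0.33572218  0.62500501 -0.2696264 ]
```

View pics/s8.png

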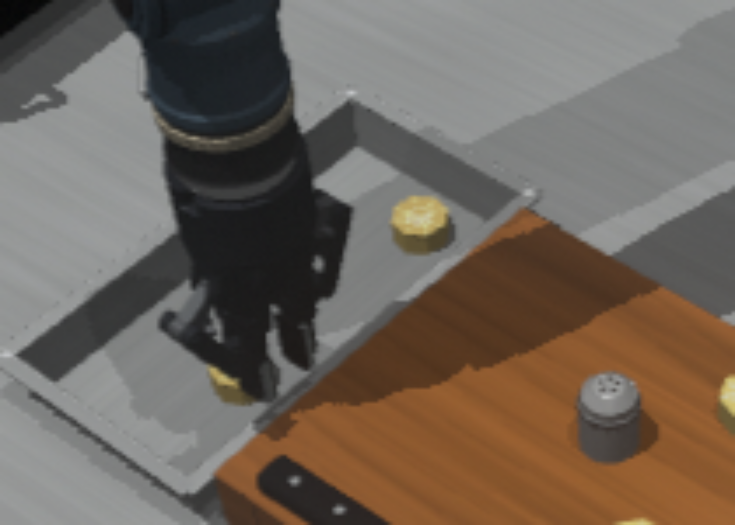

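>>> carry_out --dp '[[0,0,30],[0,10,62],[-2,45,72],[-5,82,72],[-8,120,72],[-10,158,72],[-12,196,72],[-15,234,72]]' --turn '[[0,0,0],[0,0,0],[0,0,0],[0,0,0],[0,0,0],[0,0,0],[0,0,0],[0,0,0]]' --fingers '[0.4,0.4,0.4,0.4,0.4,0.4,0.4,0.4]'

```text
t: 7.3
tcp_pos: [0.6029, 0.0559, 0.3024]
orientation: [0.494, -0.506, 0.507, -0.494]
wrist_force: [0.9, -0.2, -0.3]
finger_gap: 0.0257
```

>>> carry_out --dp '[[1,35,0],[1,52,0],[1,52,0],[1,52,-20],[1,52,-45],[1,52,-64],[1,52,-73],[1,52,-73]]' --turn '[[0,0,0],[0,0,0],[0,0,0],[0,0,0],[0,0,0],[0,0,0],[0,0,0],[0,0,0]]' --fingers '[0.4,0.4,0.4,0.4,0.4,0.4,0.4,0.4]'

```text
t: 7.97
tcp_pos: [0.6024, 0.1075, 0.2261]
orientation: [-0.495, 0.507, -0.505, 0.492]
wrist_force: [-0.6, -0.1, -0.2]
finger_gap: 0.0256
```

```bash
python3 - <<'E'
from h import *
f=bot.grab_frame("scene"); cv2.imwrite(f"pics/s9.png",cv2.resize(f["frame"][100:300,110:390],None,fx=2.8,fy=2.8)[:,:,::-1])
s=bot.state();print(s["tcp_pos"],s["wrist_force"])
f=bot.grab_frame("top"); 
for x in slices(f): print(x)
cv2.imwrite(f"pics/t9.png",cv2.resize(f["frame"][150:350,190:460],None,fx=2.9,fy=2.9)[:,:,::-1])
E
```

```text
[0.60319891 0.10753786 0.22813153] [-0.66368577  0.14458825 -0.17983696]
(array([245.4, 218. ]), np.int32(184), array([602.1,  62. ,  68. ]))
(array([394.3, 225.4]), np.int32(157), array([ 597.3, -226.4,   68. ]))
(array([249.9, 285.2]), np.int32(118), array([474.6,  48.7,  68. ]))
(array([390.2, 309.3]), np.int32(205), array([ 437.1, -217.3,   68. ]))
```

View pics/s9.png

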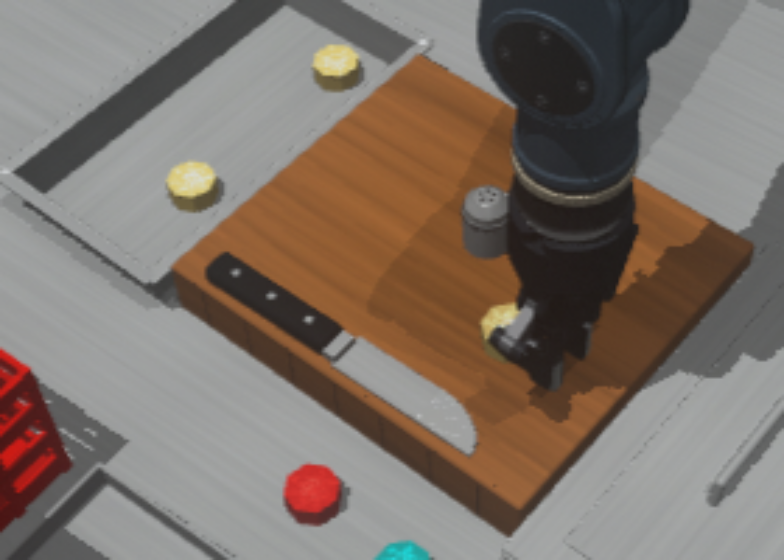

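View pics/t9.png

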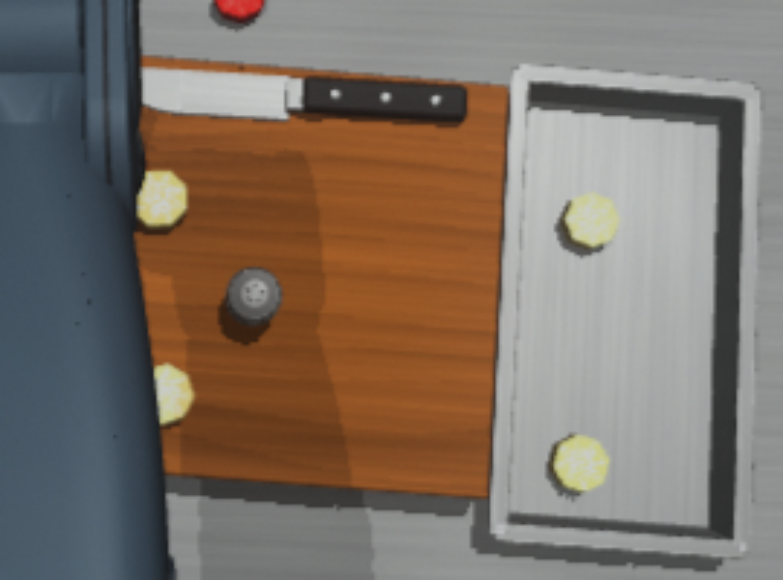

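>>> carry_out --dp '[[0,-8,1],[0,-17,1],[1,-26,1],[3,-35,1],[5,-44,1],[7,-53,1],[9,-62,1],[9,-71,1]]' --turn '[[0,0,0],[0,0,0],[0,0,0],[0,0,0],[0,0,0],[0,0,0],[0,0,0],[0,0,0]]' --fingers '[0.4,0.4,0.4,0.4,0.4,0.4,0.4,0.4]'

```text
t: 8.73
tcp_pos: [0.6134, 0.0354, 0.2308]
orientation: [0.493, -0.506, 0.507, -0.494]
wrist_force: [0.5, 0.3, -0.6]
finger_gap: 0.0257
```

```bash
python3 - <<'E'
from h import *
f=bot.grab_frame("scene"); cv2.imwrite(f"pics/s10.png",cv2.resize(f["frame"][100:300,110:390],None,fx=2.8,fy=2.8)[:,:,::-1])
s=bot.state();print(s["tcp_pos"],s["wrist_force"])
E
```

```text
[0.61324723 0.03394959 0.23068317] [ 1.13098362 -0.67681066 -0.2816093 ]
```

View pics/s10.png

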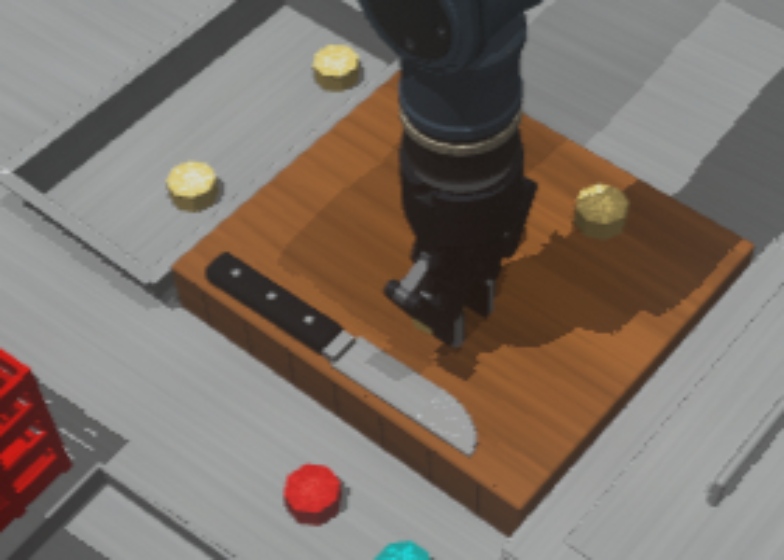

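>>> carry_out --dp '[[0,-9,-1],[0,-18,-1],[0,-27,-1],[0,-36,-1],[0,-45,-1],[0,-54,-1],[0,-63,-1],[0,-72,-1]]' --turn '[[0,0,0],[0,0,0],[0,0,0],[0,0,0],[0,0,0],[0,0,0],[0,0,0],[0,0,0]]' --fingers '[0.4,0.4,0.4,0.4,0.4,0.4,0.4,0.4]'

```text
t: 9.45
tcp_pos: [0.6132, -0.039, 0.2297]
orientation: [0.493, -0.506, 0.508, -0.493]
wrist_force: [0.1, 0.5, -0.2]
finger_gap: 0.0255
```

```bash
python3 - <<'E'
from h import *
f=bot.grab_frame("scene"); cv2.imwrite(f"pics/s11.png",cv2.resize(f["frame"][100:300,110:390],None,fx=2.8,fy=2.8)[:,:,::-1])
s=bot.state();print(s["tcp_pos"],s["wrist_force"])
E
```

```text
[ 0.6132777  -0.04053822  0.22971393] [-0.40657771 -0.47776467 -0.11280087]
```

View pics/s11.png

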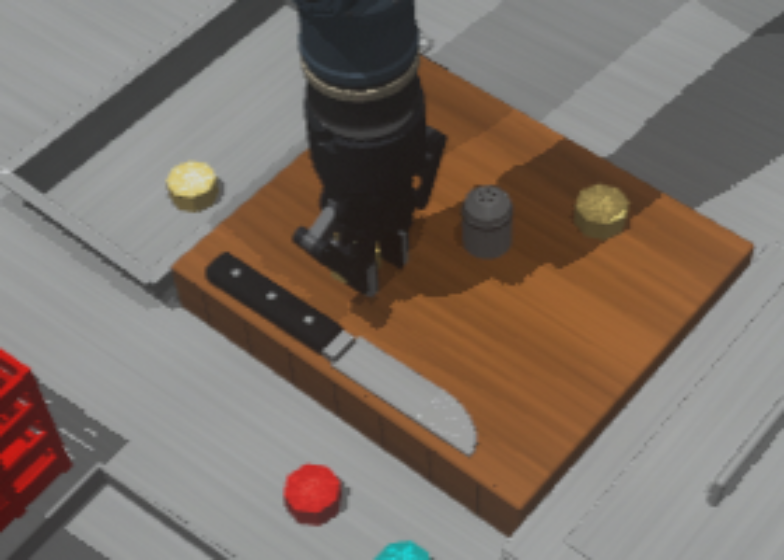

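>>> carry_out --dp '[[-2,-9,0],[-5,-18,0],[-8,-27,0],[-11,-36,0],[-14,-45,0],[-17,-54,0],[-20,-63,0],[-23,-72,0]]' --turn '[[0,0,0],[0,0,0],[0,0,0],[0,0,0],[0,0,0],[0,0,0],[0,0,0],[0,0,0]]' --fingers '[0.4,0.4,0.4,0.4,0.4,0.4,0.4,0.4]'

```text
t: 10.17
tcp_pos: [0.5899, -0.1135, 0.2298]
orientation: [0.493, -0.506, 0.509, -0.492]
wrist_force: [-0.7, -0.2, -0.6]
finger_gap: 0.0259
```

```bash
python3 - <<'E'
from h import *
f=bot.grab_frame("scene"); cv2.imwrite(f"pics/s12.png",cv2.resize(f["frame"][100:300,110:390],None,fx=2.8,fy=2.8)[:,:,::-1])
s=bot.state();print(s["tcp_pos"],s["wrist_force"])
print(ray(f,178.6,164,.021))
E
```

```text
[ 0.58954386 -0.11494482  0.22974265] [-0.80350351 -1.38126238  0.14392331]
[ 0.60364343 -0.23373122  0.021     ]
```

View pics/s12.png

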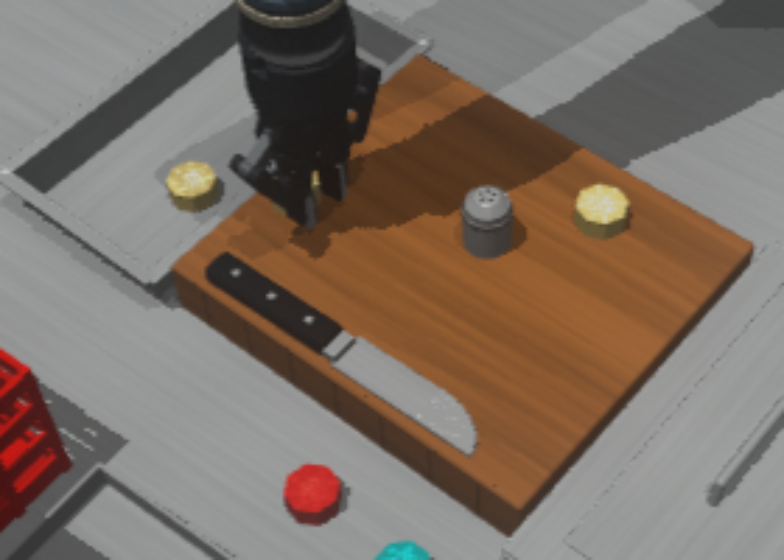

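>>> carry_out --dp '[[-4,-8,0],[-8,-16,0],[-12,-25,0],[-16,-34,0],[-20,-43,0],[-24,-52,0],[-25,-61,0],[-25,-63,0]]' --turn '[[0,0,0],[0,0,0],[0,0,0],[0,0,0],[0,0,0],[0,0,0],[0,0,0],[0,0,0]]' --fingers '[0.4,0.4,0.4,0.4,0.4,0.4,0.4,0.4]'

```text
t: 10.88
tcp_pos: [0.5642, -0.1796, 0.2298]
orientation: [0.493, -0.506, 0.51, -0.491]
wrist_force: [0.2, -1.2, -0.4]
finger_gap: 0.0253
```

```bash
python3 - <<'E'
from h import *
f=bot.grab_frame("scene"); cv2.imwrite(f"pics/s13.png",cv2.resize(f["frame"][100:300,110:390],None,fx=2.8,fy=2.8)[:,:,::-1])
s=bot.state();print(s["tcp_pos"],s["wrist_force"])
E
```

```text
[ 0.56440079 -0.17933268  0.22981018] [ 0.68476853  0.1996017  -0.41044941]
```

View pics/s13.png

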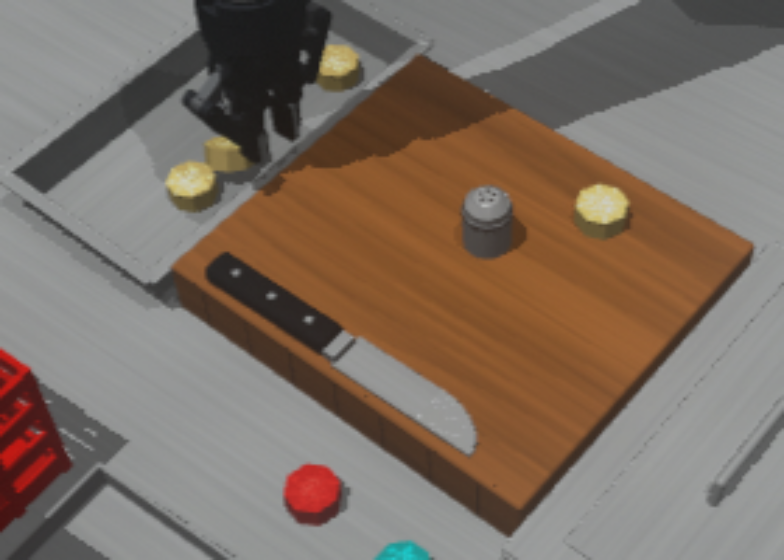

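>>> carry_out --dp '[[0,0,30],[-3,10,62],[-15,45,75],[-27,82,75],[-39,120,75],[-52,158,75],[-64,196,75],[-76,234,75]]' --turn '[[0,0,0],[0,0,0],[0,0,0],[0,0,0],[0,0,0],[0,0,0],[0,0,0],[0,0,0]]' --fingers '[0.4,0.4,0.4,0.4,0.4,0.4,0.4,0.4]'

```text
t: 11.6
tcp_pos: [0.4876, 0.0565, 0.3051]
orientation: [0.493, -0.506, 0.51, -0.491]
wrist_force: [-0.2, -0.3, -0.3]
finger_gap: 0.0255
```

>>> carry_out --dp '[[-8,30,0],[-13,43,0],[-13,43,0],[-13,43,-20],[-13,43,-45],[-13,43,-65],[-13,43,-75],[-13,43,-75]]' --turn '[[0,0,0],[0,0,0],[0,0,0],[0,0,0],[0,0,0],[0,0,0],[0,0,0],[0,0,0]]' --fingers '[0.4,0.4,0.4,0.4,0.4,0.4,0.4,0.4]'

```text
t: 12.27
tcp_pos: [0.4734, 0.0989, 0.2271]
orientation: [0.494, -0.507, 0.509, -0.489]
wrist_force: [0.1, -0.5, -0.7]
finger_gap: 0.0256
```

```bash
python3 - <<'E'
from h import *
f=bot.grab_frame("scene"); cv2.imwrite(f"pics/s14.png",cv2.resize(f["frame"][100:300,110:390],None,fx=2.8,fy=2.8)[:,:,::-1])
s=bot.state();print(s["tcp_pos"],s["wrist_force"])
f=bot.grab_frame("top"); 
for x in slices(f,.021): print(x)
cv2.imwrite(f"pics/t14.png",cv2.resize(f["frame"][150:350,190:460],None,fx=2.9,fy=2.9)[:,:,::-1])
E
```

```text
[0.47411951 0.09895116 0.22891501] [ 0.28291083 -0.2298731   1.1443947 ]
(array([391.7, 233.8]), np.int32(339), array([ 586.5, -233. ,   21. ]))
(array([247.9, 286. ]), np.int32(192), array([474. ,  53.2,  21. ]))
(array([390.2, 309.3]), np.int32(201), array([ 436.4, -228.9,   21. ]))
```

View pics/s14.png

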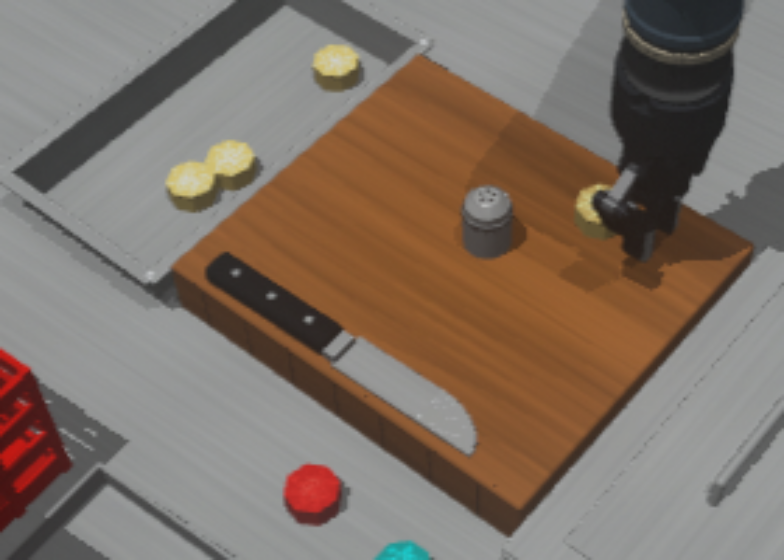

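View pics/t14.png

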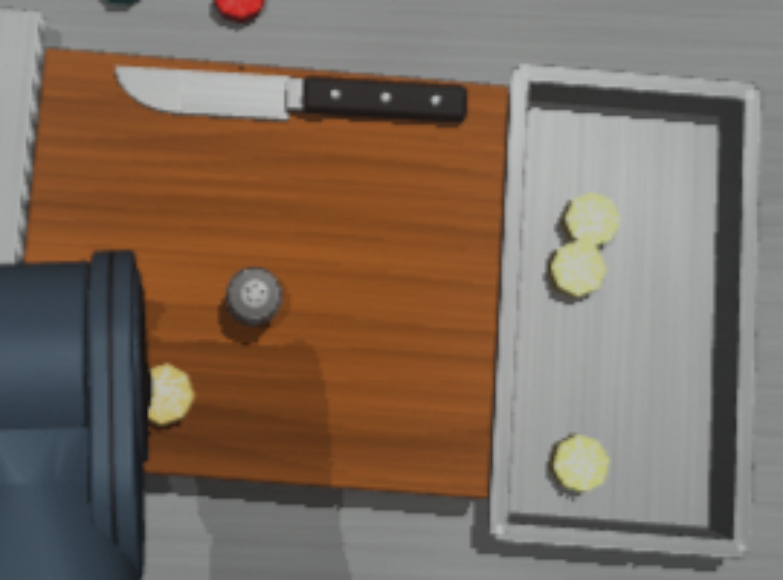

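>>> carry_out --dp '[[0,-9,0],[0,-18,0],[-2,-27,0],[-4,-36,0],[-6,-45,0],[-8,-54,0],[-10,-63,0],[-10,-72,0]]' --turn '[[0,0,0],[0,0,0],[0,0,0],[0,0,0],[0,0,0],[0,0,0],[0,0,0],[0,0,0]]' --fingers '[0.4,0.4,0.4,0.4,0.4,0.4,0.4,0.4]'

```text
t: 13.03
tcp_pos: [0.4643, 0.0261, 0.2303]
orientation: [0.493, -0.506, 0.51, -0.491]
wrist_force: [0.3, 0.3, 0.1]
finger_gap: 0.0255
```

>>> carry_out --dp '[[0,-9,0],[0,-18,0],[0,-27,0],[0,-36,0],[0,-45,0],[0,-54,0],[0,-63,0],[1,-72,0]]' --turn '[[0,0,0],[0,0,0],[0,0,0],[0,0,0],[0,0,0],[0,0,0],[0,0,0],[0,0,0]]' --fingers '[0.4,0.4,0.4,0.4,0.4,0.4,0.4,0.4]'

```text
t: 13.7
tcp_pos: [0.4652, -0.0468, 0.2303]
orientation: [0.493, -0.506, 0.51, -0.491]
wrist_force: [1.6, -0.0, 0.0]
finger_gap: 0.0256
```

```bash
python3 - <<'E'
from h import *
f=bot.grab_frame("scene"); cv2.imwrite(f"pics/s15.png",cv2.resize(f["frame"][60:260,110:390],None,fx=2.8,fy=2.8)[:,:,::-1])
s=bot.state();print(s["tcp_pos"],s["wrist_force"])
E
```

```text
[ 0.46561732 -0.04803639  0.2303337 ] [ 0.8958946  -0.73380476  0.95356716]
```

View pics/s15.png

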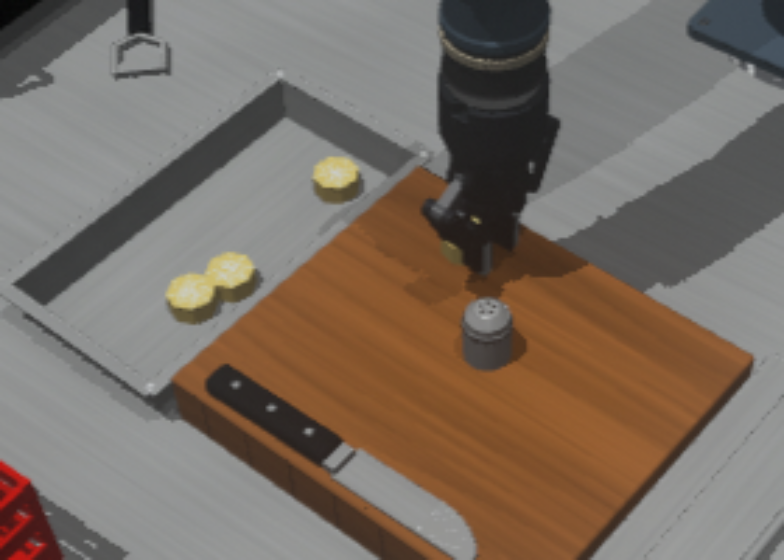

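>>> carry_out --dp '[[2,-9,0],[5,-18,0],[8,-27,0],[11,-36,0],[14,-45,0],[17,-54,0],[20,-63,0],[23,-72,0]]' --turn '[[0,0,0],[0,0,0],[0,0,0],[0,0,0],[0,0,0],[0,0,0],[0,0,0],[0,0,0]]' --fingers '[0.4,0.4,0.4,0.4,0.4,0.4,0.4,0.4]'

```text
t: 14.42
tcp_pos: [0.4889, -0.121, 0.2303]
orientation: [0.493, -0.506, 0.511, -0.49]
wrist_force: [-0.2, 0.5, -0.0]
finger_gap: 0.026
```

```bash
python3 - <<'E'
from h import *
f=bot.grab_frame("scene"); cv2.imwrite(f"pics/s16.png",cv2.resize(f["frame"][60:260,110:390],None,fx=2.8,fy=2.8)[:,:,::-1])
s=bot.state();print(s["tcp_pos"],s["wrist_force"])
E
```

```text
[ 0.48950014 -0.12232864  0.23044423] [ 0.87747628 -1.28893974 -0.42675601]
```

View pics/s16.png

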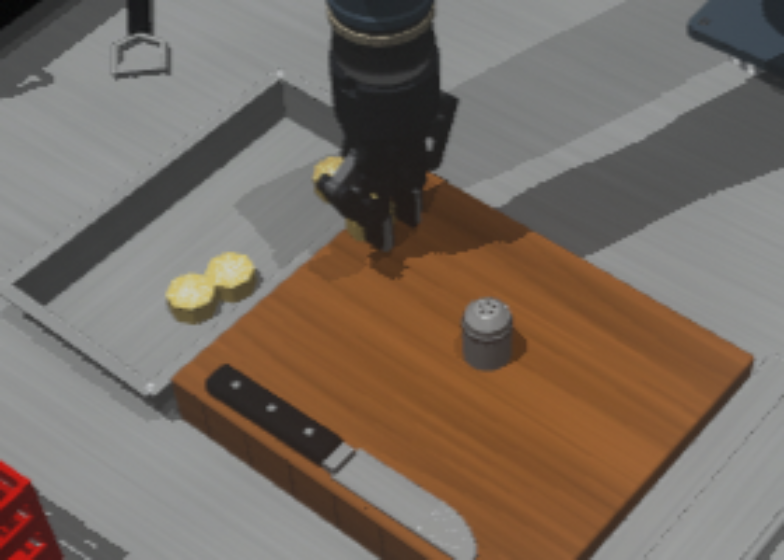

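>>> carry_out --dp '[[3,-8,0],[6,-16,0],[9,-25,0],[11,-34,0],[12,-43,0],[12,-52,0],[12,-52,0],[12,-52,0]]' --turn '[[0,0,0],[0,0,0],[0,0,0],[0,0,0],[0,0,0],[0,0,0],[0,0,0],[0,0,0]]' --fingers '[0.4,0.4,0.4,0.4,0.4,0.4,0.4,0.4]'

```text
t: 15.13
tcp_pos: [0.5014, -0.1749, 0.2304]
orientation: [0.492, -0.506, 0.512, -0.489]
wrist_force: [-0.8, 0.2, -0.2]
finger_gap: 0.0255
```

```bash
python3 - <<'E'
from h import *
f=bot.grab_frame("scene"); cv2.imwrite(f"pics/s17.png",cv2.resize(f["frame"][60:260,110:390],None,fx=2.8,fy=2.8)[:,:,::-1])
s=bot.state();print(s["tcp_pos"],s["wrist_force"])
E
```

```text
[ 0.50133023 -0.1744663   0.230352  ] [0.5593571  0.25088514 0.73196063]
```

View pics/s17.png

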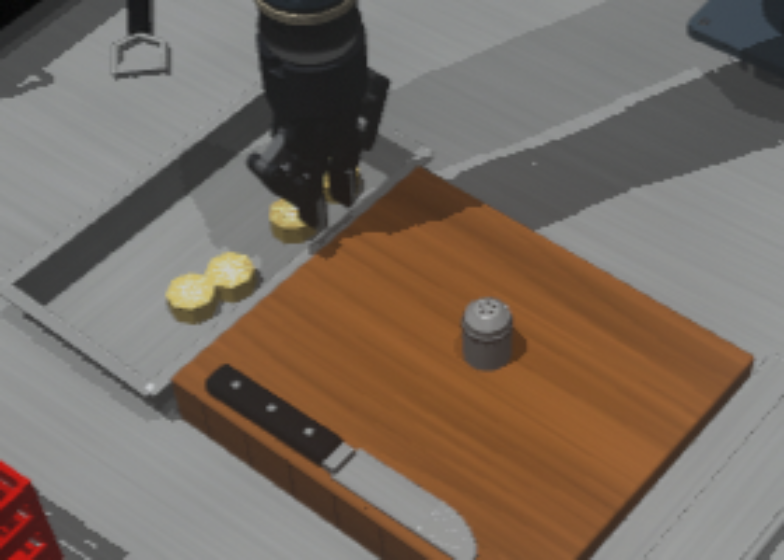

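The fourth slice is in the pan. I'll raise the hand clear and check everything.

>>> carry_out --dp '[[0,0,30],[0,0,65],[0,0,100],[-20,20,120],[-50,40,130],[-80,60,140],[-110,70,145],[-140,80,150]]' --turn '[[0,0,0],[0,0,0],[0,0,0],[0,0,0],[0,0,0],[0,0,0],[0,0,0],[0,0,0]]' --fingers '[0.4,0.4,0.4,0.4,0.4,0.4,0.4,0.4]'

```text
t: 15.85
tcp_pos: [0.3599, -0.0931, 0.381]
orientation: [0.493, -0.505, 0.512, -0.49]
wrist_force: [-0.3, 0.1, 0.6]
finger_gap: 0.0257
```

>>> carry_out --dp '[[-10,0,0],[-10,0,0],[-10,0,0],[-10,0,0]]' --turn '[[0,0,0],[0,0,0],[0,0,0],[0,0,0]]' --fingers '[0.4,0.4,0.4,0.4]'

```text
t: 16.18
tcp_pos: [0.3504, -0.0931, 0.3809]
orientation: [0.492, -0.505, 0.512, -0.49]
wrist_force: [0.1, -1.1, -0.4]
finger_gap: 0.0254
```

```bash
python3 - <<'E'
from h import *
s=bot.state();print(s["t"],s["tcp_pos"],s["wrist_force"])
f=bot.grab_frame("top"); 
for x in slices(f,.021): print(x)
cv2.imwrite(f"pics/t18.png",f["frame"][:,:,::-1])
a=cv2.imread("pics/top0.png");d=cv2.absdiff(a,f["frame"][:,:,::-1]).max(2)
for n,(r0,r1,c0,c1) in dict(shaker=(238,265,265,291),knife=(172,195,228,354),pan_edge=(172,200,440,455),cov=(148,320,98,200)).items(): print(n,(d[r0:r1,c0:c1]>40).mean())
f=bot.grab_frame("scene"); cv2.imwrite(f"pics/s18.png",f["frame"][:,:,::-1])
for x in slices(f,.021): print(x)
a=cv2.imread("pics/scene0.png");d=cv2.absdiff(a,f["frame"][:,:,::-1]).max(2)
for n,(r0,r1,c0,c1) in dict(shaker=(160,195,270,300),knife=(188,262,180,282),cov=(200,355,300,465)).items(): print(n,(d[r0:r1,c0:c1]>40).mean())
E
```

```text
16.1833 [ 0.35037837 -0.09312376  0.38094382] [ 0.09083562 -1.06105131 -0.39478491]
(array([391.7, 233.5]), np.int32(347), array([ 587.3, -232.9,   21. ]))
(array([390.2, 280.6]), np.int32(205), array([ 492.5, -229.4,   21. ]))
(array([390.3, 309.2]), np.int32(198), array([ 436.5, -229.1,   21. ]))
shaker 0.0
knife 0.0
pan_edge 0.0
cov 0.0
(array([229.2, 120.9]), np.int32(137), array([ 435.3, -228.5,   21. ]))
(array([213.7, 135. ]), np.int32(146), array([ 491.6, -228.3,   21. ]))
(array([184.1, 159.7]), np.int32(314), array([ 587.3, -232.4,   21. ]))
shaker 0.0
knife 0.003577106518282989
cov 0.001133919843597263
```

View pics/t18.png

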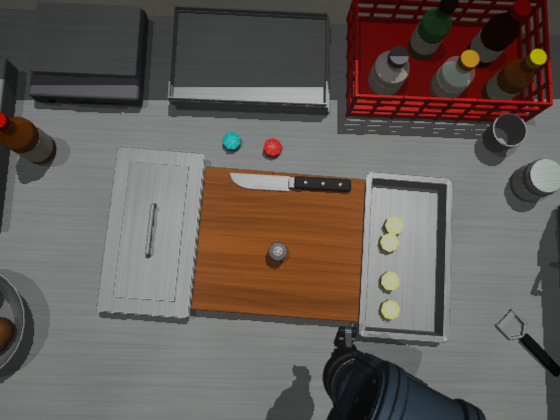

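View pics/s18.png

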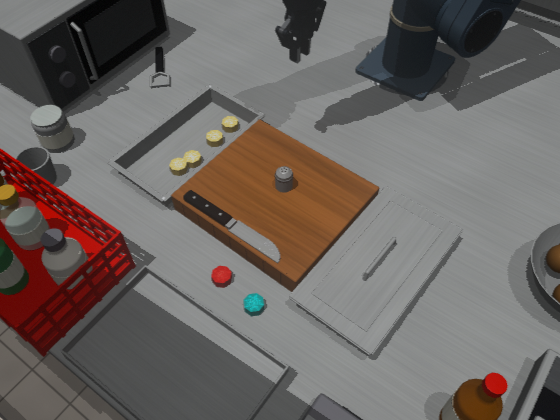

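Both views show all four slices flat in the pan, at about (390-394, 226-310) in the top view. The shaker, knife and pans haven't moved, and the hand is clear.

```bash
python3 -c "
from station import bot
print(bot.hand_in())"
```

```text
the job is handed in; nothing more can be done
None
```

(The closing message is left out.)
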